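Switch on for the toast and ring for silence

ROBOT

A 6-joint arm with a two-finger parallel gripper is mounted at the origin on a cart in front of the work surface, level with it; the furniture and walls round the work are solid. World frame = base frame: x ahead of the robot, y to its left, z up, the work surface at z = 0. Lengths are in m, angles in rad, forces in N, time in s.
With the tool pointing down it reaches from about 0.375 to 0.975 m from the base axis. Payload 3.8 kg.
Tool frame: the origin (TCP) lies on the centre line of the jaws, within the pads' length; the fingertips stand 14 mm ahead of it and the grasp point (between the pads) lies 5 mm behind it; z points along the fingers, y is the line along which they close (so a half turn about z gives the same grasp; the last joint's range is limited). The gripper opens to 85 mm and grips with 20 to 120 N. Pads are 22 mm wide; open, the fingers measure 114 mm over their backs; the gripper's body (76 mm by 85 mm) begins 54 mm behind the grasp point. The pads swing forward as they close: fully open they stand 13 mm farther back than shut.
Start: joints at [-1.277, 0.264, 1.604, -0, 1.274, -0.037], TCP at [0.219, -0.638, 0.245] pointing down, gripper open.
Joint ranges: [-2.63, 2.63], [-0.94, 2.18], [0.31, 2.57], [-1.31, 4.45], [0, 2.66], [-2.55, 2.55]. Speed limits (rad/s): [2.57, 2.57, 3.14, 3.14, 3.14, 3.14].

INTERFACE

Orientations are given as a rotation vector (axis times angle).
In Python, from workcell import bot, eyes, spot_in gives the robot as it stands.
- The arm moves only by the tool carry_out, never from a script. Its argument "series" is text: rows parted by semicolons, each of 4 numbers parted by spaces: the shift along the world's x, y, z in m, then the turn about the world's z in degrees. In form: tx ty tz roll; .... A call has 1 to 20 rows; each row shifts and turns the commanded pose from where the row before left it; what a row does not reach is not made up. A row lasts 1/8 s, in which the tool goes at most 62.5 mm and 10.7 degrees, less where a joint would pass 70% of its speed; a pose out of reach is approached as far as the arm can. A call is refused whole if a number of a shift passes 0.0625 or a number of a turn 10.7, either way. A call with a gripper value outside its range is refused whole. "jaw" is the gripper command: -1 is shut, 1 is fully open, values between are in proportion, set as the call begins (left out, the last holds). The fingers move at their own pace and stop on an object; "grip_force" is the grip in N (left out, the last holds). Time passes only in rows, so rows that do not move let the fingers close. It gives the time, the measured TCP pose, the force, the opening and the grip force at its end, in the units of the state.
- bot.read_state(): the state, without advancing time (a new reading comes with each control period).
- eyes.read_camera(name): name is "side" or "top"; returns (picture, depth): 400x640x3 uint8, blue, green, red; 400x640 float32, m along the optical axis (not along the pixel's ray), 0 where there is no reading.
- eyes.get_calibration(name): a dict with "K" (3x3 intrinsics, pixels), "position" and "rotation" of the camera in the world. Camera axes: x right, y down, z forward; pixel columns grow to the right and rows downward; lengths in m; the calibration is good to about 2 mm. A picture is of the moment at which its call begins. get_calibration takes no time and is no camera call.
- bot.finish_job(): hands the job in; it is judged then, once.
Trained networks look in the newest picture that a camera, given by its name, has taken for a name from the list of things; names that differ only in an ending like _2 or _b are one class to them, and where a whole thing is asked for, a point or a joint stands for the part that bears it (a point fixed in the world has none). Each returns a list of dicts, best first, with "score" (0 to 1); they miss things now and then, are a little off and sometimes report something else, mostly with a low value. They report only what shows in the picture. A call takes as long as a camera call. They do not tell look-alikes from the thing itself.
- spot_in(camera, target): "rect" ([centre column, centre row, width, height] in pixels, round what is visible of it).
The state is a dict: "time": time; "q": joint angles; "joint_vel": joint speeds; "joint_torque": joint torques, N m; "tool_pos": TCP position; "tcp_rot": TCP orientation; "wrist_force": force on the tool from outside, world axes, zero at the start; "torque": the same for the moment, N m; "width": opening from 0.0 (shut) to 1.0 (fully open); "grip_force": force on a finger pad.
Only numpy, scipy, OpenCV 4.12 (cv2) and the standard library are available. Lean on these libraries where they do the work, as an engineer would, in place of code of your own. Each camera call takes 0.05 s, during which the arm holds its last target. There are 200 camera calls.

TASK

Get the table ready for the toast, in this order: switch the amplifier on by pressing the raised end of its wide rocker fully down, then push the microphone's round talk key fully down, and last ring the service bell by pressing the button on its top, letting it come up again. Only press with the fingertips: do not lift or carry anything, leave the narrow rocker and the square key as they are, and leave the bell and the other things where they stand.

Things in the scene. Friction and masses are not known exactly. Their poses are not given: they have to be found in the camera images.
- amplifier: Black table-top amplifier, 116 x 150 mm and 35 mm high, fixed to the table at any of three places in a row. Origin under its centre at table height, z up; its dial and sockets are on its -x side. On top, both in the same white plastic and 72 mm long along x: a wide rocker (44 mm) centred at y = +37 mm and a narrow one (18 mm) centred at y = -53 mm.
- power_rocker_raised_end (a point): Point on top of the wide rocker's half that is raised at the start (the amplifier's +x half), 22 mm from the pivot line, 14 mm from the end; moves with the rocker. Its x runs along the rocker, y across. Press down here: it goes down 6 mm with about 4 N and stays.
- power_rocker (a joint): Wide rocker, a shallow V pivoting at the V, 43 mm above the table. 0 rad = off: +x half slopes up outwards by 0.26 rad (end 52 mm above the table), -x half level. 0.26 = fully on: +x half pressed down level, -x half raised. Stays where it is left.
- aux_rocker (a joint): Narrow rocker beside the wide one, same shape and motion, rad: 0 = off at the start; to be left.
- microphone: Flat black table microphone, 100 x 120 mm, about 29 mm high at its slotted grille, fixed to the table at another of the three places. Origin under its centre at table height, z up; the grille is on its +x half, the two white keys on its -x half: a round one (34 mm across) at x = -18, y = +28 mm and a square one (18 mm) at x = -18, y = -36 mm. Both tops are 38 mm above the table.
- talk_key_top (a point): Centre of the top of the round talk key; moves with it. It goes straight down 6 mm with about 4 N and stays down.
- talk_key (a joint): Round talk key, m: 0 = up (off), 0.006 = fully down (on).
- square_key (a joint): Square key, same motion, m: 0 = up at the start; to be left.
- service_bell: Loose domed steel counter bell, 75 mm across, 57 mm high, 0.3 kg, standing at the remaining one of the three places. Origin at the centre of its underside.
- bell_top (a point): Centre of the top of the bell's push button (15 mm across, 57 mm above the table); moves with it. Spring button, 3.5 mm travel straight down, about 8 N when fully down, comes up by itself.
- service_bell_button (a joint): Bell button, m: 0 = up, 0.0035 = fully down; the bell rings at 0.002.
- small_cup: Loose cream cup, 66 x 87 x 58 mm, about 90 mm from the bell on the robot's side. Origin at its underside.
- wafer_packet: Loose wrapped wafer packet, 40 x 88 x 14 mm, about 75 mm behind the bell. Origin at its underside.
- dark_mill: Loose dark wooden mill, 57 mm across, 174 mm high, behind the work. Origin at its underside.
- pale_mill: Loose pale wooden mill, 57 mm across, 162 mm high, behind the work. Origin at its underside.
- tumbler: Loose tilted glass tumbler, 90 x 100 x 114 mm, behind the work. Origin at its underside.
Not all that is in view belongs to the job. What is shaped like the amplifier but yellow is not meant.

How it is judged:
By the outcome, as a careful person would: the job done as asked, in the order asked, and still so for the second after the job is handed in, with the robot touching nothing.
It also fails if it takes over 51 s, if anything falls off the work surface, if the arm or the gripper's body presses on something with over 40 N, if the wrist force passes 120 N, or if a joint passes its speed limit or range.

## Working session

There is one attempt and no reset: what is moved stays moved. The work goes in short steps, Python scripts to look and compute and a tool call to move; the robot and the scene stay as the last step left them, time stands still between calls to the robot, and variables do not carry over. Pictures are saved under pics/ and viewed, at most 10 in all, crops included, and the job is handed in when it is done.

Besides the shell and the picture viewer there is one more tool, called in YAML: its name, and indented under it one key for each argument. carry_out: Moves the arm, as the interface text tells. Its arguments: {"type":"object","properties":{"series":{"type":"string"},"jaw":{"type":"number"},"grip_force":{"type":"number"}},"required":["series"]}

```bash
mkdir -p pics; cat > h.py <<'E'
import numpy as np, cv2
from workcell import bot, eyes, spot_in
def world(cam,u,v,d):
    c=eyes.get_calibration(cam);K=np.array(c["K"])
    p=np.linalg.inv(K)@np.array([u,v,1.0])*d
    return np.array(c["rotation"])@p+np.array(c["position"])
def cloud(cam,dep):
    c=eyes.get_calibration(cam);K=np.array(c["K"])
    v,u=np.mgrid[0:400,0:640]
    p=np.stack([(u-K[0,2])/K[0,0]*dep,(v-K[1,2])/K[1,1]*dep,dep],-1)
    return p@np.array(c["rotation"]).T+np.array(c["position"])
E
python3 - <<'E'
from h import *
for c in ("top","side"):
    im,d=eyes.read_camera(c); cv2.imwrite(f"pics/{c}0.png",im); np.save(f"{c}0.npy",d)
    k=eyes.get_calibration(c); print(c,np.round(k["position"],3),np.round(k["rotation"],2).tolist(),np.round(k["K"],0).tolist())
    W=cloud(c,d)
    for t in ("amplifier","power_rocker_raised_end","microphone","talk_key_top","service_bell","bell_top","small_cup"):
        for r in spot_in(c,t)[:3]:
            u,v=r["rect"][:2]; print(t,round(r["score"],2),np.round(r["rect"]),np.round(W[int(v),int(u)],3))
print(bot.read_state())
E
```

```text
top [0.311 0.033 1.406] [-2.05, 2.18, -0.22] [[482.0, 0.0, 320.0], [0.0, 482.0, 195.0], [0.0, 0.0, 1.0]]Traceback (most recent call last):
  File "<stdin>", line 5, in <module>
  File "h.py", line 11, in cloud
    return p@np.array(c["rotation"]).T+np.array(c["position"])
           ~~~~~~~~~~~~~~~~~~~~~~~~~~~^~~~~~~~~~~~~~~~~~~~~~~~
ValueError: operands could not be broadcast together with shapes (400,640) (3,)
```

Rotation is a rotation vector.

```bash
sed -i 's/np.array(c\["rotation"\])/cv2.Rodrigues(np.array(c["rotation"],float))[0]/' h.py
python3 - <<'E'
from h import *
for c in ("top","side"):
    im,d=eyes.read_camera(c); cv2.imwrite(f"pics/{c}0.png",im); np.save(f"{c}0.npy",d)
    k=eyes.get_calibration(c); print(c,np.round(k["position"],3),np.round(k["rotation"],2).tolist(),np.round(k["K"],0).tolist())
    W=cloud(c,d)
    for t in ("amplifier","power_rocker_raised_end","microphone","talk_key_top","service_bell","bell_top","small_cup"):
        for r in spot_in(c,t)[:3]:
            u,v=r["rect"][:2]; print(t,round(r["score"],2),np.round(r["rect"]),np.round(W[int(v),int(u)],3))
print(bot.read_state())
E
```

```text
top [0.311 0.033 1.406] [-2.05, 2.18, -0.22] [[482.0, 0.0, 320.0], [0.0, 482.0, 195.0], [0.0, 0.0, 1.0]]
amplifier 0.85 [430. 124.  59.  46.] [ 0.79  -0.327  0.029]
amplifier 0.7 [320. 203.  64.  46.] [0.568 0.019 0.037]
power_rocker_raised_end 0.87 [421. 129.  23.  22.] [ 0.775 -0.292  0.041]
power_rocker_raised_end 0.59 [310. 206.  26.  25.] [0.562 0.051 0.047]
power_rocker_raised_end 0.44 [225. 254.  13.  13.] [0.438 0.297 0.037]
microphone 0.6 [233. 246.  47.  44.] [0.46  0.275 0.028]
microphone 0.16 [336. 196.   9.  20.] [ 0.584 -0.028  0.046]
talk_key_top 0.69 [224. 254.  10.  12.] [0.441 0.299 0.039]
talk_key_top 0.18 [248. 247.  11.   8.] [0.454 0.234 0.038]
service_bell 0.94 [398. 207.  22.  27.] [ 0.541 -0.201  0.045]
bell_top 0.62 [396. 209.  23.  25.] [ 0.536 -0.195  0.043]
small_cup 0.66 [395. 236.  31.  21.] [ 0.462 -0.19   0.009]
small_cup 0.3 [334. 196.  15.  24.] [ 0.588 -0.023  0.042]
small_cup 0.21 [308. 207.  22.  26.] [0.56  0.057 0.044]
side [0.388 1.163 0.655] [-0.24, 2.59, -1.59] [[460.0, 0.0, 317.0], [0.0, 460.0, 202.0], [0.0, 0.0, 1.0]]
amplifier 0.83 [328. 
[... 700 characters left out ...]
{'time': 0.85, 'q': array([-1.27690243e+00,  2.63860737e-01,  1.60399384e+00, -3.66322324e-05,
        1.27372853e+00, -3.68902047e-02]), 'joint_vel': array([ 5.43799300e-04,  1.90700415e-05, -6.70892780e-04,  2.50198938e-04,
        1.53542505e-03, -8.59212085e-04]), 'joint_torque': array([-1.11463400e-03, -5.15022147e+01, -3.67716873e+01, -2.12650316e-04,
        5.72411191e-04, -4.23859603e-06]), 'tool_pos': array([ 0.21921974, -0.63839794,  0.24530954]), 'tcp_rot': array([ 3.09870557e+00,  5.17243125e-01, -5.26444273e-05]), 'wrist_force': array([ 0.77328535,  0.57428605, -0.39481677]), 'torque': array([ 0.04102128,  0.03008741, -0.00643064]), 'grip_force': 0.0, 'width': 1.00094734259552}
```

View pics/top0.png

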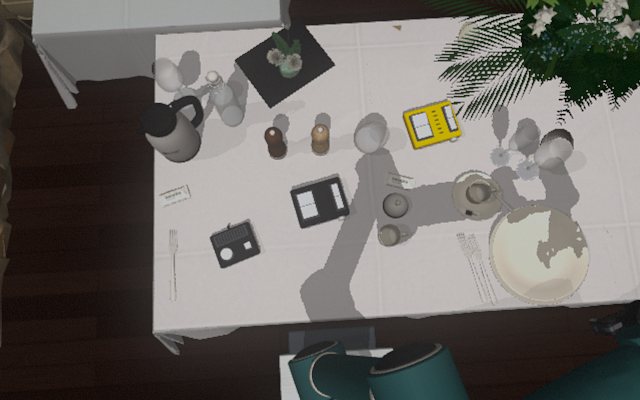

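View pics/side0.png

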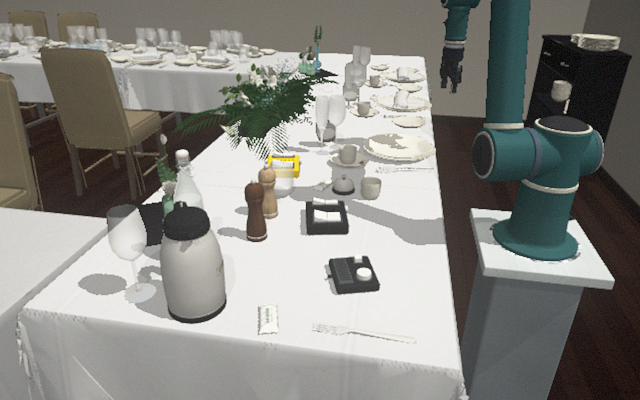

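The top view shows the black amplifier at about (320,203) with its wide rocker at left (308,206), the microphone at (235,245) with its round key at (226,254), and the bell at (396,205). The yellow look-alike at (432,124) is to be ignored. Next I'll measure these precisely.

```bash
python3 - <<'E'
from h import *
rois={"top":{"amp":(285,170,355,235),"mic":(205,218,265,272),"bell":(380,188,412,222)},"side":{"amp":(300,192,356,240),"mic":(322,250,386,298),"bell":(330,172,358,196)}}
for c in ("top","side"):
    im=cv2.imread(f"pics/{c}0.png"); W=cloud(c,np.load(f"{c}0.npy")); g=im.min(2)
    crops=[]
    for n,(a,b,e,f) in rois[c].items():
        P=W[b:f,a:e].reshape(-1,3); G=g[b:f,a:e].ravel()
        crops.append(cv2.resize(im[b:f,a:e],(260,260),interpolation=cv2.INTER_CUBIC))
        if n=="bell":
            s=P[P[:,2]>.012]; t=P[P[:,2]>.049]
            print(c,n,"centre",s.mean(0).round(4),s.min(0).round(3),s.max(0).round(3),"top",len(t),t.mean(0).round(4),t[:,2].max().round(4)); continue
        s=P[(P[:,2]>.018)]
        (x,y),wh,an=cv2.minAreaRect((s[:,:2]*1000).astype(np.float32)); print(c,n,"rect",round(x),round(y),np.round(wh),round(an,1))
        m=((g>120)&(W[...,2]>.032)); mm=np.zeros_like(m); mm[b:f,a:e]=m[b:f,a:e]
        k,l,st,_=cv2.connectedComponentsWithStats(mm.astype(np.uint8),connectivity=4)
        for i in range(1,k):
            if st[i,4]<15: continue
            q=W[l==i]; (x,y),wh,an=cv2.minAreaRect((q[:,:2]*1000).astype(np.float32))
            print("  white",st[i].tolist(),"mean",q.mean(0).round(4),"rect",round(x),round(y),np.round(wh),round(an,1),"z",np.percentile(q[:,2],[5,95]).round(3))
    cv2.imwrite(f"pics/crop_{c}.png",np.hstack(crops))
E
```

```text
top amp rect 479 -3 [311. 150.] 13.4
  white [331, 183, 13, 26, 171] mean [ 0.5847 -0.0309  0.0454] rect 586 -31 [75. 19.] 12.1 z [0.037 0.052]
  white [297, 191, 21, 28, 402] mean [0.5627 0.0567 0.0559] rect 459 37 [294.  47.] 10.8 z [0.038 0.054]
top mic rect 387 201 [341. 142.] 42.8
  white [244, 242, 7, 7, 36] mean [0.4591 0.2321 0.0383] rect 458 232 [17. 16.] 13.2 z [0.034 0.042]
  white [221, 248, 12, 12, 107] mean [0.4383 0.2923 0.039 ] rect 438 292 [31. 32.] 13.7 z [0.034 0.044]
top bell centre [ 0.5452 -0.1963  0.0532] [ 0.311 -0.25   0.012] [0.602 0.033 1.406] top 29 [ 0.5011 -0.1537  0.3356] 1.4059
side amp rect 459 548 [ 121. 1232.] 11.8
  white [312, 197, 26, 8, 145] mean [ 0.584  -0.0086  0.0499] rect 470 554 [  74. 1226.] 11.2 z [0.035 0.05 ]
  white [314, 209, 27, 13, 286] mean [0.5636 0.0677 0.0449] rect 462 583 [  73. 1167.] 10.9 z [0.036 0.05 ]
side mic rect 403 681 [114. 958.] 8.6
  white [354, 254, 8, 6, 43] mean [0.4572 0.2571 0.0505] rect 419 694 [ 17. 940.] 4.9 z [0.032 0.039]
  white [357, 267, 15, 11, 121] mean [0.4378 0.2967 0.0364] rect 439 294 [31. 35.] 40.8 z [0.033 0.039]
side bell centre [ 0.5473 -0.1697  0.0379] [ 0.388 -0.235  0.012] [0.585 1.163 0.655] top 15 [0.5183 0.0736 0.1744] 0.655
```

View pics/crop_top.png

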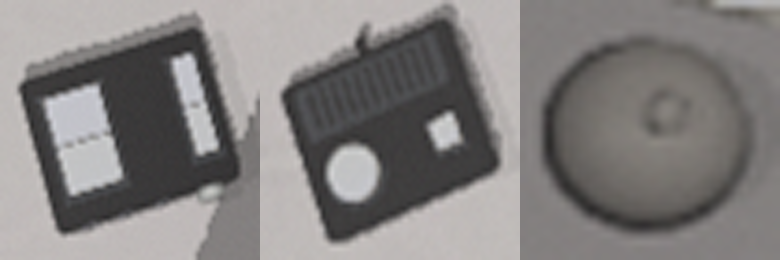

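The crop shows the amplifier's wide rocker at left with its seam visible and the dial on the robot's side, the round key at lower left of the microphone, and the bell button at about crop (665,112). Missing depth readings (0) spoiled the fits, so I'll repeat them without those.

```bash
python3 - <<'E'
from h import *
rois={"top":{"amp":(285,170,355,235),"mic":(205,218,265,272),"bell":(380,188,412,222)},"side":{"amp":(300,192,356,240),"mic":(322,250,386,298),"bell":(330,172,358,196)}}
R=lambda q:[np.round(v,1) for v in cv2.minAreaRect((q[:,:2]*1000).astype(np.float32))]
for c in ("top","side"):
    im=cv2.imread(f"pics/{c}0.png"); D=np.load(f"{c}0.npy"); W=cloud(c,D); g=im.min(2); ok=(D>0)&(W[...,2]<.08)
    for n,(a,b,e,f) in rois[c].items():
        box=np.zeros_like(ok); box[b:f,a:e]=ok[b:f,a:e]
        if n=="bell":
            s=W[box&(W[...,2]>.015)]; t=W[box&(W[...,2]>.051)]
            print(c,n,R(s),"top",len(t),t.mean(0).round(4) if len(t) else"",s[:,2].max().round(4)); 
            A=np.c_[2*s,np.ones(len(s))]; x=np.linalg.lstsq(A,(s**2).sum(1),rcond=None)[0]; print("  sphere",x[:3].round(4)); continue
        print(c,n,R(W[box&(W[...,2]>.022)]))
        k,l,st,_=cv2.connectedComponentsWithStats((box&(g>120)&(W[...,2]>.032)).astype(np.uint8),connectivity=4)
        for i in range(1,k):
            if st[i,4]<15: continue
            q=W[l==i]; print("  white",q.mean(0).round(4),R(q))
            if n=="amp":
                u=np.array([np.cos(.2),np.sin(.2)]); t=(q[:,:2]-q[:,:2].mean(0))@u
                for lo in np.arange(-.04,.04,.01):
                    m=(t>=lo)&(t<lo+.01)
                    if m.any(): print("    ",round(lo+.005,3),np.median(q[m,2]).round(4),m.sum())
# bell button pixel from crop: top camera
c=eyes.get_calibration("top"); K=np.array(c["K"]); Rm=cv2.Rodrigues(np.array(c["rotation"],float))[0]; o=np.array(c["position"])
for u,v in ((380+(665-520)/260*32,188+112/260*34),):
    r=Rm@np.linalg.inv(K)@[u,v,1]; print("bell btn ray z=.057",(o+r*(.057-o[2])/r[2]).round(4))
E
```

```text
top amp [array([568.1,  18.7]), array([126.6, 150.6]), np.float64(12.7)]
  white [ 0.5847 -0.0309  0.0454] [array([586.1, -30.9]), array([75.4, 19.3]), np.float64(12.1)]
     -0.035 0.0452 16
     -0.025 0.0434 22
     -0.015 0.0439 25
     -0.005 0.0441 21
     0.005 0.0452 26
     0.015 0.048 23
     0.025 0.0503 24
     0.035 0.0488 14
  white [0.5646 0.0569 0.0458] [array([566.2,  57.2]), array([75.8, 45.5]), np.float64(13.2)]
     -0.035 0.0438 34
     -0.025 0.0439 54
     -0.015 0.0437 58
     -0.005 0.044 49
     0.005 0.045 59
     0.015 0.0478 56
     0.025 0.0516 59
     0.035 0.0502 30
top mic [array([466.1, 271.9]), array([103.2, 119.4]), np.float64(18.7)]
  white [0.4591 0.2321 0.0383] [array([458.4, 232.2]), array([16.8, 16.5]), np.float64(13.2)]
  white [0.4383 0.2923 0.039 ] [array([437.6, 292.2]), array([31.1, 32.4]), np.float64(13.7)]
top bell [array([ 554.2, -209.2]), array([68.8, 83.6]), np.float64(19.0)] top 22 [ 0.551  -0.2025  0.0567] 0.0614
  sphere [ 0.5516 -0.2025  0.0172]
side amp [array([568.3,  21.8]), array([121.7, 155.2]), np.float64(12.2)]
  white [ 0
[... 279 characters left out ...]
0.0427] [array([565.1,  46.3]), array([72.8, 75.1]), np.float64(10.9)]
     -0.035 0.0413 30
     -0.025 0.0417 37
     -0.015 0.0413 37
     -0.005 0.0416 34
     0.005 0.0431 41
     0.015 0.0455 35
     0.025 0.0476 45
     0.035 0.0451 26
side mic [array([463.7, 274.1]), array([ 96. , 117.8]), np.float64(19.4)]
  white [0.4589 0.2355 0.0361] [array([458.8, 235.3]), array([16.9, 18.5]), np.float64(10.3)]
  white [0.4378 0.2967 0.0364] [array([439. , 293.9]), array([30.5, 35.3]), np.float64(40.8)]
side bell [array([ 550.5, -194.6]), array([62.9, 61.2]), np.float64(57.6)] top 11 [ 0.5504 -0.1987  0.0546] 0.0578
  sphere [ 0.551  -0.1991  0.0173]
bell btn ray z=.057 [ 0.551  -0.2024  0.057 ]
```

The measurements agree: the amplifier is at yaw ≈ 12.7° and the raised end at (0.587, 0.062, z ≈ 0.049). The talk key is at (0.438, 0.294, 0.038) and the microphone's yaw is ≈ 19°, while the bell top is at (0.551, -0.201, 0.057). The tool's yaw is 18.9°. I'll shut the jaws and go above the rocker.

carry_out:
  series: "0.023 0.0437 0 -0.4;0.023 0.0437 0 -0.4;0.023 0.0437 0 -0.4;0.023 0.0437 0 -0.4;0.023 0.0437 0 -0.4;0.023 0.0437 0 -0.4;0.023 0.0437 0 -0.4;0.023 0.0437 0 -0.4;0.023 0.0437 0 -0.4;0.023 0.0437 0 -0.4;0.023 0.0437 0 -0.4;0.023 0.0437 0 -0.4;0.023 0.0437 0 -0.4;0.023 0.0437 0 -0.4;0.023 0.0437 0 -0.4;0.023 0.0437 0 -0.4;0 0 -0.03 0;0 0 -0.03 0;0 0 -0.03 0;0 0 -0.03 0"
  jaw: -1
  grip_force: 20

```text
time: 3.35
tool_pos: [0.5873, 0.061, 0.1245]
tcp_rot: [3.123, 0.344, 0.001]
wrist_force: [0.8, -0.4, -1.3]
width: 0.003
grip_force: 0.0
```

carry_out:
  series: "0 0 -0.02 0;0 0 -0.015 0;0 0 0 0"

```text
time: 3.72
tool_pos: [0.5866, 0.0607, 0.0893]
tcp_rot: [-3.123, -0.343, 0.003]
wrist_force: [-0.2, 0.4, 0.7]
width: 0.001
grip_force: 0.0
```

```bash
python3 - <<'E'
from h import *
a,_=eyes.read_camera("top"); b,d=eyes.read_camera("side")
cv2.imwrite("pics/chk1.png",np.hstack([cv2.resize(a[160:250,270:370],(400,360)),cv2.resize(b[170:250,280:380],(400,360))]))
s=bot.read_state(); print(s["tool_pos"],s["wrist_force"])
E
```

```text
[0.5879771  0.06080462 0.09108926] [ 0.01799904  0.33173046 -0.77525616]
```

View pics/chk1.png

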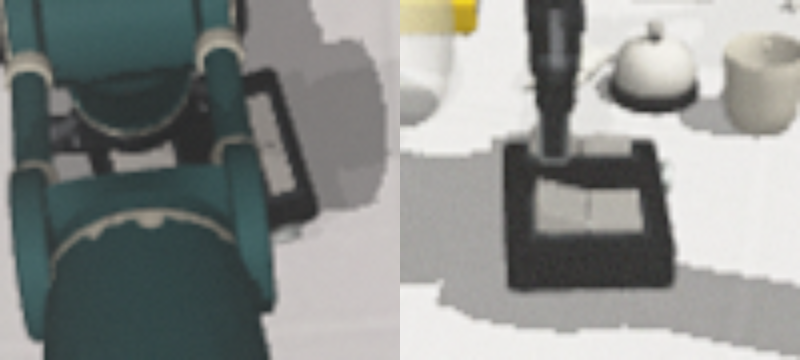

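In the side view, at right, the closed fingertips hang about 25 mm above the rocker's raised half. I'll press down slowly.

carry_out:
  series: "0 0 -0.01 0;0 0 -0.01 0;0 0 -0.005 0;0 0 -0.002 0;0 0 -0.002 0;0 0 -0.001 0;0 0 0 0"

```text
time: 4.7
tool_pos: [0.5875, 0.0609, 0.0605]
tcp_rot: [-3.123, -0.344, -0.001]
wrist_force: [-0.2, 0.9, 1.7]
width: 0.002
grip_force: 1.0
```

carry_out:
  series: "0 0 -0.001 0;0 0 -0.001 0;0 0 -0.001 0;0 0 0 0"

```text
time: 5.2
tool_pos: [0.5876, 0.0609, 0.0574]
tcp_rot: [-3.123, -0.343, -0.001]
wrist_force: [0.6, 1.5, 2.2]
width: 0.001
grip_force: 1.1
```

carry_out:
  series: "0 0 -0.001 0;0 0 -0.001 0;0 0 0 0"

```text
time: 5.58
tool_pos: [0.5877, 0.0609, 0.0568]
tcp_rot: [-3.123, -0.343, -0.001]
wrist_force: [-1.9, 0.9, 12.1]
width: -0.001
grip_force: 5.7
```

carry_out:
  series: "0 0 -0.001 0;0 0 -0.001 0;0 0 0 0"

```text
time: 5.95
tool_pos: [0.5877, 0.0609, 0.0566]
tcp_rot: [3.123, 0.344, 0.001]
wrist_force: [-6.5, -0.2, 21.3]
width: 0.0
grip_force: 10.9
```

It hit a hard stop at the expected height. I'll retreat and go above the talk key.

carry_out:
  series: "0 0 0.02 0;0 0 0.04 0;0 0 0.04 0;-0.0187 0.0291 0 0.8;-0.0187 0.0291 0 0.8;-0.0187 0.0291 0 0.8;-0.0187 0.0291 0 0.8;-0.0187 0.0291 0 0.8;-0.0187 0.0291 0 0.8;-0.0187 0.0291 0 0.8;-0.0187 0.0291 0 0.8;0 0 -0.03 0;0 0 -0.03 0;0 0 0 0"

```text
time: 7.7
tool_pos: [0.4349, 0.2919, 0.0904]
tcp_rot: [3.096, 0.517, -0.01]
wrist_force: [-0.1, -0.0, -0.7]
width: -0.001
grip_force: 0.0
```

```bash
python3 - <<'E'
from h import *
a,da=eyes.read_camera("top"); b,d=eyes.read_camera("side")
cv2.imwrite("pics/chk2.png",np.hstack([cv2.resize(a[160:280,200:360],(400,300)),cv2.resize(b[180:310,290:400],(400,472))[:300],cv2.resize(b[180:310,290:400],(400,472))[172:]][:2]))
cv2.imwrite("pics/chk2.png",np.hstack([cv2.resize(a[160:280,200:360],(400,300)),cv2.resize(b[190:310,280:440],(400,300))]))
s=bot.read_state(); print(s["tool_pos"],s["wrist_force"])
for n,dd,(x0,y0,x1,y1) in (("top",da,(297,190,330,232)),("side",d,(312,207,342,224))):
    W=cloud(n,dd); g=(a if n=="top" else b).min(2); m=np.zeros(g.shape,bool); m[y0:y1,x0:x1]=1
    q=W[m&(g>100)&(dd>0)&(W[...,2]>.034)&(W[...,2]<.07)]
    if len(q):
        t=(q[:,:2]-[.565,.057])@[np.cos(.22),np.sin(.22)]
        print(n,[(round(l,2),np.median(q[(t>l)&(t<l+.01),2]).round(4)) for l in np.arange(-.04,.04,.01)])
E
```

```text
[0.43757149 0.29333625 0.09345222] [ 0.2380716  -0.07473441  0.43996783]
top [(np.float64(-0.04), np.float64(0.0527)), (np.float64(-0.03), np.float64(0.0499)), (np.float64(-0.02), np.float64(0.0471)), (np.float64(-0.01), np.float64(0.0446)), (np.float64(0.0), np.float64(0.043)), (np.float64(0.01), np.float64(0.0436)), (np.float64(0.02), np.float64(0.0427)), (np.float64(0.03), np.float64(0.0408))]
side [(np.float64(-0.04), np.float64(0.0492)), (np.float64(-0.03), np.float64(0.047)), (np.float64(-0.02), np.float64(0.0447)), (np.float64(-0.01), np.float64(0.0424)), (np.float64(0.0), np.float64(0.0419)), (np.float64(0.01), np.float64(0.042)), (np.float64(0.02), np.float64(0.0415)), (np.float64(0.03), np.float64(0.0394))]
```

View pics/chk2.png

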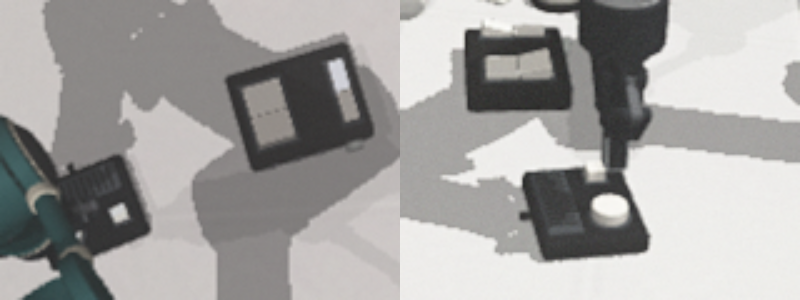

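The rocker is now fully on: its far half is level and its near half raised. The fingertips, at about (615,165) in the side crop, are above the round key at (610,208). I'll press the key.

carry_out:
  series: "0 0 -0.015 0;0 0 -0.015 0;0 0 -0.006 0;0 0 -0.002 0;0 0 -0.002 0;0 0 -0.002 0;0 0 -0.002 0;0 0 -0.001 0;0 0 0 0"

```text
time: 8.93
tool_pos: [0.438, 0.2938, 0.0486]
tcp_rot: [-3.098, -0.517, -0.001]
wrist_force: [-1.0, -1.4, 3.4]
width: -0.003
grip_force: 1.8
```

carry_out:
  series: "0 0 -0.001 0;0 0 -0.001 0;0 0 0 0"

```text
time: 9.3
tool_pos: [0.438, 0.2938, 0.0463]
tcp_rot: [-3.098, -0.517, -0.001]
wrist_force: [0.2, 0.3, 2.2]
width: -0.003
grip_force: 1.4
```

carry_out:
  series: "0 0 -0.001 0;0 0 -0.001 0;0 0 0 0"

```text
time: 9.68
tool_pos: [0.438, 0.2939, 0.0459]
tcp_rot: [-3.099, -0.517, -0.001]
wrist_force: [-3.7, -2.0, 15.0]
width: -0.003
grip_force: 7.4
```

carry_out:
  series: "0 0 0.02 0;0 0 0.045 0;0 0 0.045 0;0.0094 -0.04125 0 0;0.0094 -0.04125 0 0;0.0094 -0.04125 0 0;0.0094 -0.04125 0 0;0.0094 -0.04125 0 0;0.0094 -0.04125 0 0;0.0094 -0.04125 0 0;0.0094 -0.04125 0 0;0.0094 -0.04125 0 0;0.0094 -0.04125 0 0;0.0094 -0.04125 0 0;0.0094 -0.04125 0 0;0 0 -0.02 0;0 0 -0.02 0;0 0 0 0"

```text
time: 11.92
tool_pos: [0.5474, -0.1992, 0.1105]
tcp_rot: [-3.094, -0.518, 0.01]
wrist_force: [0.3, 0.1, -0.6]
width: 0.0
grip_force: 0.0
```

```bash
python3 - <<'E'
from h import *
a,da=eyes.read_camera("top"); b,d=eyes.read_camera("side")
cv2.imwrite("pics/chk3.png",np.hstack([cv2.resize(b[140:220,300:400],(400,320)),cv2.resize(a[215:275,200:275],(400,320))]))
print(bot.read_state()["tool_pos"])
for n,im,dd,(x0,y0,x1,y1) in (("top",a,da,(218,246,234,264)),("side",b,d,(356,266,374,284))):
    W=cloud(n,dd); m=np.zeros(dd.shape,bool); m[y0:y1,x0:x1]=1
    q=W[m&(im.min(2)>120)&(dd>0)]; print(n,len(q),np.median(q,0).round(4))
W=cloud("side",d); m=(np.hypot(W[...,0]-.551,W[...,1]+.2)<.012)&(W[...,2]>.045)&(W[...,2]<.064); print(W[m].mean(0),m.sum())
E
```

```text
[ 0.54965406 -0.20006183  0.11328744]
top 123 [0.4385 0.2943 0.0314]
side 145 [0.4367 0.2974 0.0304]
[ 0.55079996 -0.19815095  0.05315928] 13
```

View pics/chk3.png

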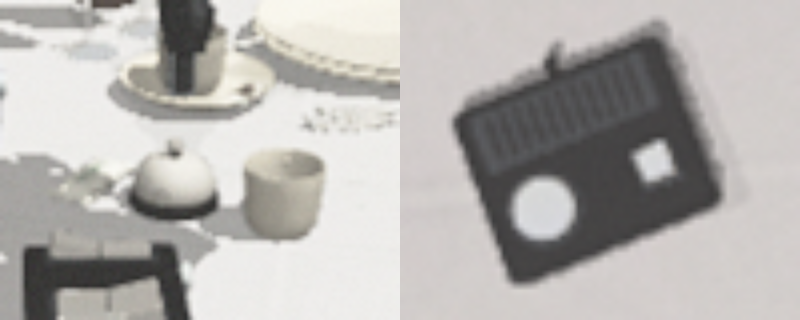

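The talk key is fully down: its top went from about 38 to 31 mm. The fingers are above the bell button, at about (175,145) in the left crop. I'll press the bell gently.

carry_out:
  series: "0 0 -0.015 0;0 0 -0.015 0;0 0 -0.006 0;0 0 -0.004 0;0 0 -0.002 0;0 0 -0.001 0;0 0 0 0"

```text
time: 12.9
tool_pos: [0.5506, -0.2016, 0.0716]
tcp_rot: [3.098, 0.517, 0.001]
wrist_force: [0.2, 0.2, 1.0]
width: -0.001
grip_force: 0.0
```

carry_out:
  series: "0 0 -0.001 0;0 0 -0.001 0;0 0 0 0"

```text
time: 13.28
tool_pos: [0.5508, -0.2016, 0.0698]
tcp_rot: [3.098, 0.517, 0.001]
wrist_force: [-1.0, -0.7, 3.4]
width: -0.002
grip_force: 1.6
```

carry_out:
  series: "0 0 -0.001 0;0 0 -0.001 0;0 0 0 0"

```text
time: 13.65
tool_pos: [0.5508, -0.2016, 0.0681]
tcp_rot: [3.098, 0.517, 0.001]
wrist_force: [-2.1, 0.4, 6.8]
width: -0.001
grip_force: 3.6
```

carry_out:
  series: "0 0 -0.001 0;0 0 0 0"

```text
time: 13.9
tool_pos: [0.5508, -0.2016, 0.0677]
tcp_rot: [3.098, 0.517, 0.001]
wrist_force: [-2.7, 1.3, 10.4]
width: 0.0
grip_force: 5.2
```

It reached the bottom of its travel (10 N), so the bell has rung. I'll lift off.

carry_out:
  series: "0 0 0.005 0;0 0 0.02 0;0 0 0.04 0;0 0 0.04 0;0 0 0.03 0;-0.02 -0.04 0 0;-0.02 -0.04 0 0;-0.02 -0.04 0 0;0 0 0 0;0 0 0 0"

```text
time: 15.15
tool_pos: [0.4904, -0.3212, 0.2016]
tcp_rot: [-3.099, -0.516, -0.001]
wrist_force: [0.1, 0.1, -0.2]
width: 0.003
grip_force: 0.0
```

```bash
python3 - <<'E'
from h import *
b,d=eyes.read_camera("side"); W=cloud("side",d)
m=(np.hypot(W[...,0]-.551,W[...,1]+.2)<.015)&(W[...,2]>.045)&(W[...,2]<.064); print(W[m].mean(0),W[m][:,2].max(),m.sum())
o=cv2.imread("pics/side0.png"); print(np.abs(o[172:196,330:385].astype(int)-b[172:196,330:385]).mean())
cv2.imwrite("pics/end.png",cv2.resize(b[140:310,270:410],(494,600)))
print(bot.read_state()["tool_pos"])
E
```

```text
[ 0.5510596  -0.19861454  0.05330737] 0.057941518850260554 14
27.757070707070707
[ 0.49070297 -0.32073087  0.20152326]
```

View pics/end.png

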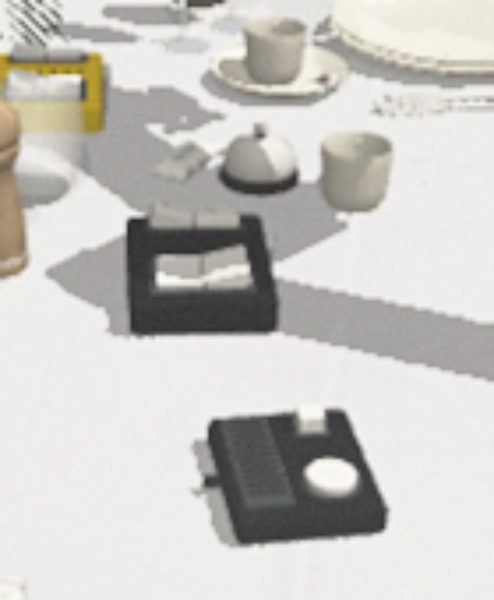

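The picture shows the rocker on (200,268), the round key down (330,478), the square key up (310,418), and the bell (260,160) in place with its button up. The job is done, so I'll hand it in.

```bash
python3 -c "
from workcell import bot
print(bot.finish_job())"
```

```text
the job is handed in; nothing more can be done
None
```

I switched the amplifier on, pressed the talk key fully down and rang the bell, in that order, and handed the job in at about 15 s; in the last picture the narrow rocker, the square key and the bell look as they were.

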